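# Make a robot kit tray complete from the spares bins

### The arm

A 6-joint arm with a two-finger parallel gripper is mounted at the origin on the work surface. World frame = base frame: x ahead of the robot, y to its left, z up, the work surface at z = 0. Lengths are in mm, angles in rad, forces in N, time in s.
With the tool pointing down it reaches from about 400 to 925 mm from the base axis. Payload 12.5 kg.
Tool frame: the origin (TCP) lies on the mounting face of the last link; the fingertips stand 190 mm ahead of it and the grasp point (between the pads) lies 171 mm ahead of it; z points along the fingers, y is the line along which they close (so a half turn about z gives the same grasp; the last joint's range is limited). The gripper opens to 95 mm and grips with 3 to 60 N. Pads are 20 mm wide; open, the fingers measure 119 mm over their backs; the gripper's body (75 mm by 180 mm) begins 59 mm behind the grasp point.
Start: joints at [1.061, 0.491, 1.559, -0, 1.092, -0.106], TCP at [245.549, 574.744, 404.761] pointing down, gripper open.
Joint ranges: [-3.1, 3.1], [-0.84, 2.19], [0.05, 2.79], [-1.13, 4.28], [0.06, 2.93], [-2.69, 2.69]. Speed limits (rad/s): [2.22, 2.22, 2.79, 3.14, 3.14, 3.14].

### API

Orientations are given as [roll, pitch, yaw] about the fixed x, y, z axes, in that order (R = Rz(yaw) Ry(pitch) Rx(roll)).
In Python, from cell import * gives the robot as it stands.
- The arm moves only by the tool arm_command, never from a script. Its argument "rows" is a list that holds one entry, the list of rows, each a list of 7 numbers: the shift along the tool's x, y, z normalised to -1 to 1, where 1 is 0.15 m, then the turn, a rotation vector about the tool's x, y, z normalised to -1 to 1, where 1 is 360 degrees, then the opening, from -1 (shut) to 1 (fully open). A call has 1 to 10 rows; each row is the pose to reach, as a shift and turn from the pose commanded when the call began, along the tool's axes at that moment, turning the shorter way round; what a row does not reach only later rows make up. A row lasts 1/12 s, in which the tool goes at most 41.7 mm and 7.16 degrees, less where a joint would pass 70% of its speed; a pose out of reach is approached as far as the arm can. A call with a number of a shift or a turn outside -1 to 1 is refused whole. A call with a gripper value outside its range is refused whole. The fingers move at their own pace and stop on an object; the grip force is fixed at half the most. Time passes only in rows, so rows that repeat a pose let the fingers close. It gives the time, the measured TCP pose, the force, the opening and the grip force at its end, in the units of the state.
- state(): the state, without advancing time (a new reading comes with each control period).
- read_camera(name): name is "scene" or "side" or "wrist"; returns (picture, depth): 400x640x3 uint8, red, green, blue; 400x640 float32, mm along the optical axis (not along the pixel's ray), 0 where there is no reading.
- get_calibration(name): a dict with "camera_matrix" (3x3 intrinsics, pixels), "position" and "orientation" of the camera in the world; the wrist camera has in their place "hand_eye" (4x4, takes a point from camera to tool coordinates, whose origin is the TCP and whose axes are the flange's). Camera axes: x right, y up, looking along -z (the intrinsics and any distortion apply to the point x, -y, -z); pixel columns grow to the right and rows downward; lengths in mm; the calibration is good to about 2 mm. A picture is of the moment at which its call begins: read the wrist's pose just before it. get_calibration takes no time and is no camera call.
- job_done(): hands the job in; it is judged then, once.
The state is a dict: "t": time; "joints": joint angles; "qvel": joint speeds; "tau": joint torques, N m; "eef_pos": TCP position; "tcp_rot": TCP orientation; "ft_force": force on the tool from outside, world axes, zero at the start; "moment": the same for the moment, N m; "opening": opening from 0.0 (shut) to 1.0 (fully open); "grip_force": force on a finger pad.
Only numpy, scipy, OpenCV 4.12 (cv2) and the standard library are available. Lean on these libraries where they do the work, as an engineer would, in place of code of your own. Each camera call takes 0.05 s, during which the arm holds its last target. There are 200 camera calls.

### The job

Make this robot kit complete: find the empty recesses in the grey kit tray and fill each one from the red bins, a drive wheel lying flat in every round recess and a gear motor, shaft up, in every oblong one, each set down without dropping it and fully home. Leave the parts already in the tray in their places, keep the left-over motor and the small castor wheel, which is not part of the kit, in their bins, and do not disturb the other things on the bench.

Things in the scene. Friction and masses are not known exactly. Their poses are not given: they have to be found in the camera images.
- wheel0: robot drive wheel, black tyre, white five-spoke hub face, 56 mm across, 26 mm thick, lying flat, hub face up, about 40 g. Origin: centre of the underside, z up. It starts in a round recess of the kit tray or loose in the wheel bin: any wheel may be in any of these places. Grip it across the tyre in any direction
- wheel1: robot drive wheel, black tyre, white five-spoke hub face, 56 mm across, 26 mm thick, lying flat, hub face up, about 40 g. Origin: centre of the underside, z up. It starts in a round recess of the kit tray or loose in the wheel bin: any wheel may be in any of these places. Grip it across the tyre in any direction
- wheel2: robot drive wheel, black tyre, white five-spoke hub face, 56 mm across, 26 mm thick, lying flat, hub face up, about 40 g. Origin: centre of the underside, z up. It starts in a round recess of the kit tray or loose in the wheel bin: any wheel may be in any of these places. Grip it across the tyre in any direction
- wheel3: robot drive wheel, black tyre, white five-spoke hub face, 56 mm across, 26 mm thick, lying flat, hub face up, about 40 g. Origin: centre of the underside, z up. It starts in a round recess of the kit tray or loose in the wheel bin: any wheel may be in any of these places. Grip it across the tyre in any direction
- motor0: right-angle gear motor lying flat, 70 mm long (x), 22.5 mm wide (y), 19 mm high; white gearbox at its -x end (x -35 to +7) with a stub shaft 9 mm up from its top at x -24, steel can 16 mm high at its +x end; about 35 g. Origin: centre of the underside, z up. Grip across its width at the middle. It starts in one of the oblong recesses of the kit tray.
- motor1: right-angle gear motor lying flat, 70 mm long (x), 22.5 mm wide (y), 19 mm high; white gearbox at its -x end (x -35 to +7) with a stub shaft 9 mm up from its top at x -24, steel can 16 mm high at its +x end; about 35 g. Origin: centre of the underside, z up. Grip across its width at the middle. It starts in one of the oblong recesses of the kit tray.
- motor2: right-angle gear motor lying flat, 70 mm long (x), 22.5 mm wide (y), 19 mm high; white gearbox at its -x end (x -35 to +7) with a stub shaft 9 mm up from its top at x -24, steel can 16 mm high at its +x end; about 35 g. Origin: centre of the underside, z up. Grip across its width at the middle. It starts in one of the oblong recesses of the kit tray.
- motor3: right-angle gear motor lying flat, 70 mm long (x), 22.5 mm wide (y), 19 mm high; white gearbox at its -x end (x -35 to +7) with a stub shaft 9 mm up from its top at x -24, steel can 16 mm high at its +x end; about 35 g. Origin: centre of the underside, z up. Grip across its width at the middle. It starts loose in the motor bin at any yaw.
- motor4: right-angle gear motor lying flat, 70 mm long (x), 22.5 mm wide (y), 19 mm high; white gearbox at its -x end (x -35 to +7) with a stub shaft 9 mm up from its top at x -24, steel can 16 mm high at its +x end; about 35 g. Origin: centre of the underside, z up. Grip across its width at the middle. It starts loose in the motor bin at any yaw.
- castor: small castor wheel, same make as the drive wheels but only 40 mm across and 18 mm thick, lying flat among them in the wheel bin; it does not belong in this kit. Origin: centre of the underside
- kit_tray: grey kit tray, 210 (x) by 248 mm (y), fixed. Origin: centre of its underside. Deck and rim 11 mm above the table. Recesses 8 mm deep: four round (60 mm) for wheels, four oblong (27 along x, 74 along y) for motors, lying along tray y, either end first. Seated wheels stand 18 mm, motors 11 mm proud of the deck. One oblong and one or two round ones start empty; which ones changes
- wheel_bin: red open stacking bin, 240 (x) by 150 mm (y), walls 3 mm thick, fixed. Origin: centre of the underside. Walls 75 mm high; the front (-x) wall 45 mm, the front 72 mm of the sides slope down to it. Inner floor 3 mm above the table. Holds the spare drive wheels (as many as are missing) and the small castor wheel, in a loose row along x, up to 15 mm off the centre line
- motor_bin: red open stacking bin, 240 (x) by 150 mm (y), walls 3 mm thick, fixed. Origin: centre of the underside. Walls 75 mm high; the front (-x) wall 45 mm, the front 72 mm of the sides slope down to it. Inner floor 3 mm above the table. Holds two spare gear motors on or near its centre line (up to 15 mm off), at least 65 mm apart, at any yaw
- wheel_pocket0 (a point): centre of the floor of a round wheel recess in the kit tray, 3 mm above the table (tray x -40, y -73 mm)
- wheel_pocket1 (a point): centre of the floor of a round wheel recess in the kit tray, 3 mm above the table (tray x -40, y -5 mm)
- wheel_pocket2 (a point): centre of the floor of a round wheel recess in the kit tray, 3 mm above the table (tray x +40, y -73 mm)
- wheel_pocket3 (a point): centre of the floor of a round wheel recess in the kit tray, 3 mm above the table (tray x +40, y -5 mm)
- motor_pocket0 (a point): centre of the floor of an oblong motor recess in the kit tray, 3 mm above the table (tray x -75, y +70 mm); axes as the tray's, the recess is long along y
- motor_pocket1 (a point): centre of the floor of an oblong motor recess in the kit tray, 3 mm above the table (tray x -25, y +70 mm); axes as the tray's, the recess is long along y
- motor_pocket2 (a point): centre of the floor of an oblong motor recess in the kit tray, 3 mm above the table (tray x +25, y +70 mm); axes as the tray's, the recess is long along y
- motor_pocket3 (a point): centre of the floor of an oblong motor recess in the kit tray, 3 mm above the table (tray x +75, y +70 mm); axes as the tray's, the recess is long along y
- screwdriver: bystander: screwdriver with black handle, 190 mm long, lying beyond the trays; leave alone. Origin: middle of its underside
- flask: bystander: steel drinks flask with black cap, 64 mm across, 175 mm high, standing beyond the trays and bins, in reach of the gripper's body; leave alone. Origin: centre of its base
- controller: bystander: white hand-held headset controller with a 98 mm tracking ring, about 200 mm long, 28 mm high, lying beyond the trays; leave alone. Origin: underside, near the middle
Not all that is in view belongs to the job. Leave any orange look-alike of the wheel2 alone.

How it is judged (in metres and radians):
At the end, for the whole second after the job is handed in: Every round recess holds a drive wheel and every oblong one a motor, shaft up, underside centre within 6 mm of the recess floor's centre, tilted under 0.1 rad; the left-over motor is in the motor bin, the castor in the wheel bin; wheels, castor and motors are at rest (below 0.02 m/s) (((distance between wheel0 and wheel_pocket0 below 0.006 m and angle between wheel0's own z axis and vertical below 0.1 rad) or (distance between wheel1 and wheel_pocket0 below 0.006 m and angle between wheel1's own z axis and vertical below 0.1 rad) or (distance between wheel2 and wheel_pocket0 below 0.006 m and angle between wheel2's own z axis and vertical below 0.1 rad) or (distance between wheel3 and wheel_pocket0 below 0.006 m and angle between wheel3's own z axis and vertical below 0.1 rad)) and ((distance between wheel0 and wheel_pocket1 below 0.006 m and angle between wheel0's own z axis and vertical below 0.1 rad) or (distance between wheel1 and wheel_pocket1 below 0.006 m and angle between wheel1's own z axis and vertical below 0.1 rad) or (distance between wheel2 and wheel_pocket1 below 0.006 m and angle between wheel2's own z axis and vertical below 0.1 rad) or (distance between wheel3 and wheel_pocket1 below 0.006 m and angle between wheel3's own z axis and vertical below 0.1 rad)) and ((distance between wheel0 and wheel_pocket2 below 0.006 m and angle between wheel0's own z axis and vertical below 0.1 rad) or (distance between wheel1 and wheel_pocket2 below 0.006 m and angle between wheel1's own z axis and vertical below 0.1 rad) or (distance between wheel2 and wheel_pocket2 below 0.006 m and angle between wheel2's own z axis and vertical below 0.1 rad) or (distance between wheel3 and wheel_pocket2 below 0.006 m and angle between wheel3's own z axis and vertical below 0.1 rad)) and ((distance between wheel0 and wheel_pocket3 below 0.006 m and angle between wheel0's own z axis and vertical below 0.1 rad) or (distance between wheel1 and wheel_pocket3 below 0.006 m and angle between wheel1's own z axis and vertical below 0.1 rad) or (distance between wheel2 and wheel_pocket3 below 0.006 m and angle between wheel2's own z axis and vertical below 0.1 rad) or (distance between wheel3 and wheel_pocket3 below 0.006 m and angle between wheel3's own z axis and vertical below 0.1 rad)) and ((distance between motor0 and motor_pocket0 below 0.006 m and angle between motor0's own z axis and vertical below 0.1 rad) or (distance between motor1 and motor_pocket0 below 0.006 m and angle between motor1's own z axis and vertical below 0.1 rad) or (distance between motor2 and motor_pocket0 below 0.006 m and angle between motor2's own z axis and vertical below 0.1 rad) or (distance between motor3 and motor_pocket0 below 0.006 m and angle between motor3's own z axis and vertical below 0.1 rad) or (distance between motor4 and motor_pocket0 below 0.006 m and angle between motor4's own z axis and vertical below 0.1 rad)) and ((distance between motor0 and motor_pocket1 below 0.006 m and angle between motor0's own z axis and vertical below 0.1 rad) or (distance between motor1 and motor_pocket1 below 0.006 m and angle between motor1's own z axis and vertical below 0.1 rad) or (distance between motor2 and motor_pocket1 below 0.006 m and angle between motor2's own z axis and vertical below 0.1 rad) or (distance between motor3 and motor_pocket1 below 0.006 m and angle between motor3's own z axis and vertical below 0.1 rad) or (distance between motor4 and motor_pocket1 below 0.006 m and angle between motor4's own z axis and vertical below 0.1 rad)) and ((distance between motor0 and motor_pocket2 below 0.006 m and angle between motor0's own z axis and vertical below 0.1 rad) or (distance between motor1 and motor_pocket2 below 0.006 m and angle between motor1's own z axis and vertical below 0.1 rad) or (distance between motor2 and motor_pocket2 below 0.006 m and angle between motor2's own z axis and vertical below 0.1 rad) or (distance between motor3 and motor_pocket2 below 0.006 m and angle between motor3's own z axis and vertical below 0.1 rad) or (distance between motor4 and motor_pocket2 below 0.006 m and angle between motor4's own z axis and vertical below 0.1 rad)) and ((distance between motor0 and motor_pocket3 below 0.006 m and angle between motor0's own z axis and vertical below 0.1 rad) or (distance between motor1 and motor_pocket3 below 0.006 m and angle between motor1's own z axis and vertical below 0.1 rad) or (distance between motor2 and motor_pocket3 below 0.006 m and angle between motor2's own z axis and vertical below 0.1 rad) or (distance between motor3 and motor_pocket3 below 0.006 m and angle between motor3's own z axis and vertical below 0.1 rad) or (distance between motor4 and motor_pocket3 below 0.006 m and angle between motor4's own z axis and vertical below 0.1 rad)) and ((x of motor0 in the frame of motor_bin between -0.117 and 0.117 m and y of motor0 in the frame of motor_bin between -0.072 and 0.072 m and height (world z) of motor0 below 0.045 m) or (distance between motor0 and motor_pocket0 below 0.006 m and angle between motor0's own z axis and vertical below 0.1 rad) or (distance between motor0 and motor_pocket1 below 0.006 m and angle between motor0's own z axis and vertical below 0.1 rad) or (distance between motor0 and motor_pocket2 below 0.006 m and angle between motor0's own z axis and vertical below 0.1 rad) or (distance between motor0 and motor_pocket3 below 0.006 m and angle between motor0's own z axis and vertical below 0.1 rad)) and ((x of motor1 in the frame of motor_bin between -0.117 and 0.117 m and y of motor1 in the frame of motor_bin between -0.072 and 0.072 m and height (world z) of motor1 below 0.045 m) or (distance between motor1 and motor_pocket0 below 0.006 m and angle between motor1's own z axis and vertical below 0.1 rad) or (distance between motor1 and motor_pocket1 below 0.006 m and angle between motor1's own z axis and vertical below 0.1 rad) or (distance between motor1 and motor_pocket2 below 0.006 m and angle between motor1's own z axis and vertical below 0.1 rad) or (distance between motor1 and motor_pocket3 below 0.006 m and angle between motor1's own z axis and vertical below 0.1 rad)) and ((x of motor2 in the frame of motor_bin between -0.117 and 0.117 m and y of motor2 in the frame of motor_bin between -0.072 and 0.072 m and height (world z) of motor2 below 0.045 m) or (distance between motor2 and motor_pocket0 below 0.006 m and angle between motor2's own z axis and vertical below 0.1 rad) or (distance between motor2 and motor_pocket1 below 0.006 m and angle between motor2's own z axis and vertical below 0.1 rad) or (distance between motor2 and motor_pocket2 below 0.006 m and angle between motor2's own z axis and vertical below 0.1 rad) or (distance between motor2 and motor_pocket3 below 0.006 m and angle between motor2's own z axis and vertical below 0.1 rad)) and ((x of motor3 in the frame of motor_bin between -0.117 and 0.117 m and y of motor3 in the frame of motor_bin between -0.072 and 0.072 m and height (world z) of motor3 below 0.045 m) or (distance between motor3 and motor_pocket0 below 0.006 m and angle between motor3's own z axis and vertical below 0.1 rad) or (distance between motor3 and motor_pocket1 below 0.006 m and angle between motor3's own z axis and vertical below 0.1 rad) or (distance between motor3 and motor_pocket2 below 0.006 m and angle between motor3's own z axis and vertical below 0.1 rad) or (distance between motor3 and motor_pocket3 below 0.006 m and angle between motor3's own z axis and vertical below 0.1 rad)) and ((x of motor4 in the frame of motor_bin between -0.117 and 0.117 m and y of motor4 in the frame of motor_bin between -0.072 and 0.072 m and height (world z) of motor4 below 0.045 m) or (distance between motor4 and motor_pocket0 below 0.006 m and angle between motor4's own z axis and vertical below 0.1 rad) or (distance between motor4 and motor_pocket1 below 0.006 m and angle between motor4's own z axis and vertical below 0.1 rad) or (distance between motor4 and motor_pocket2 below 0.006 m and angle between motor4's own z axis and vertical below 0.1 rad) or (distance between motor4 and motor_pocket3 below 0.006 m and angle between motor4's own z axis and vertical below 0.1 rad)) and x of castor in the frame of wheel_bin between -0.117 and 0.117 m and y of castor in the frame of wheel_bin between -0.072 and 0.072 m and height (world z) of castor below 0.045 m and linear speed of each of wheel0, wheel1, wheel2, wheel3, motor0, motor1, motor2, motor3, motor4, castor below 0.02 m/s); the robot touches nothing.
It fails at once if a part that was already in its recess at the start is lifted out of the kit tray ((height (world z) of wheel0 above 0.018 m and distance of wheel0 from where it was at the start of the episode below 0.05 m and x of wheel0 in the frame of kit_tray between -0.1 and 0.1 m and y of wheel0 in the frame of kit_tray between -0.12 and 0.12 m) or (height (world z) of wheel1 above 0.018 m and distance of wheel1 from where it was at the start of the episode below 0.05 m and x of wheel1 in the frame of kit_tray between -0.1 and 0.1 m and y of wheel1 in the frame of kit_tray between -0.12 and 0.12 m) or (height (world z) of wheel2 above 0.018 m and distance of wheel2 from where it was at the start of the episode below 0.05 m and x of wheel2 in the frame of kit_tray between -0.1 and 0.1 m and y of wheel2 in the frame of kit_tray between -0.12 and 0.12 m) or (height (world z) of wheel3 above 0.018 m and distance of wheel3 from where it was at the start of the episode below 0.05 m and x of wheel3 in the frame of kit_tray between -0.1 and 0.1 m and y of wheel3 in the frame of kit_tray between -0.12 and 0.12 m) or (height (world z) of motor0 above 0.018 m and distance of motor0 from where it was at the start of the episode below 0.05 m and x of motor0 in the frame of kit_tray between -0.1 and 0.1 m and y of motor0 in the frame of kit_tray between -0.12 and 0.12 m) or (height (world z) of motor1 above 0.018 m and distance of motor1 from where it was at the start of the episode below 0.05 m and x of motor1 in the frame of kit_tray between -0.1 and 0.1 m and y of motor1 in the frame of kit_tray between -0.12 and 0.12 m) or (height (world z) of motor2 above 0.018 m and distance of motor2 from where it was at the start of the episode below 0.05 m and x of motor2 in the frame of kit_tray between -0.1 and 0.1 m and y of motor2 in the frame of kit_tray between -0.12 and 0.12 m) or (height (world z) of motor3 above 0.018 m and distance of motor3 from where it was at the start of the episode below 0.05 m and x of motor3 in the frame of kit_tray between -0.1 and 0.1 m and y of motor3 in the frame of kit_tray between -0.12 and 0.12 m) or (height (world z) of motor4 above 0.018 m and distance of motor4 from where it was at the start of the episode below 0.05 m and x of motor4 in the frame of kit_tray between -0.1 and 0.1 m and y of motor4 in the frame of kit_tray between -0.12 and 0.12 m)).
It fails at once if a wheel or motor is dropped or thrown: it moves faster than 0.7 m/s (a fall of about 25 mm) with no finger on it ((contact force between the fingers and wheel0 below 0.02 N and linear speed of wheel0 above 0.7 m/s) or (contact force between the fingers and wheel1 below 0.02 N and linear speed of wheel1 above 0.7 m/s) or (contact force between the fingers and wheel2 below 0.02 N and linear speed of wheel2 above 0.7 m/s) or (contact force between the fingers and wheel3 below 0.02 N and linear speed of wheel3 above 0.7 m/s) or (contact force between the fingers and motor0 below 0.02 N and linear speed of motor0 above 0.7 m/s) or (contact force between the fingers and motor1 below 0.02 N and linear speed of motor1 above 0.7 m/s) or (contact force between the fingers and motor2 below 0.02 N and linear speed of motor2 above 0.7 m/s) or (contact force between the fingers and motor3 below 0.02 N and linear speed of motor3 above 0.7 m/s) or (contact force between the fingers and motor4 below 0.02 N and linear speed of motor4 above 0.7 m/s)).
It fails at once if the screwdriver, flask or controller is shifted by more than 20 mm (distance of any of screwdriver, flask, controller from where it was at the start of the episode above 0.02 m).
It fails at once if the small castor wheel is taken out of its bin (underside above 60 mm) (height (world z) of castor above 0.06 m).
It also fails if it takes over 67 s, if anything falls off the work surface, if the arm or the gripper's body presses on something with over 40 N, if the wrist force passes 120 N, or if a joint passes its speed limit or range.

## Working session

There is one attempt and no reset: what is moved stays moved. The work goes in short steps, Python scripts to look and compute and a tool call to move; the robot and the scene stay as the last step left them, time stands still between calls to the robot, and variables do not carry over. Pictures are saved under pics/ and viewed, at most 10 in all, crops included, and the job is handed in when it is done.

Besides the shell and the picture viewer there is one more tool, called after ">>>" by a JSON object that holds its "name" and its "arguments", one argument or row to a line. arm_command: Moves the arm, as the interface text tells. Its arguments: {"type":"object","properties":{"rows":{"type":"array","items":{"type":"array","items":{"type":"array","items":{"type":"number","minimum":-1,"maximum":1}}}}},"required":["rows"]}

```bash
ls; mkdir -p pics; python3 - <<'E'
from cell import *
import cv2,numpy as np
print(state())
for n in ["scene","side","wrist"]:
    c=get_calibration(n);print(n,c)
    p,d=read_camera(n);np.savez(f"pics/{n}0.npz",p=p,d=d);cv2.imwrite(f"pics/{n}0.png",p[:,:,::-1])
a=[cv2.imread(f"pics/{n}0.png") for n in["scene","wrist"]]
cv2.imwrite("pics/a.png",cv2.resize(np.vstack(a),None,fx=.75,fy=.75,interpolation=cv2.INTER_AREA))
E
```

```text
pics
{'t': 0.0, 'joints': array([ 1.06138111e+00,  4.91618609e-01,  1.55943059e+00, -2.68587231e-05,
        1.09167733e+00, -1.05591839e-01]), 'qvel': array([-0.00081095, -0.00032946, -0.00058387,  0.00166749, -0.0014847 ,
        0.00067172]), 'tau': array([-4.23202482e-04, -6.12646580e+01, -2.58172989e+01,  6.91429898e-02,
        4.83259361e-02, -1.38895980e-04]), 'eef_pos': array([245.55531199, 574.72677484, 404.13142605]), 'tcp_rot': array([-3.14046258e+00, -9.58182950e-05,  2.73778162e+00]), 'ft_force': array([-0.09618871,  0.29310876, -0.52905507]), 'moment': array([-0.00377142,  0.02222871, -0.00400384]), 'grip_force': 0.0, 'opening': 0.9970419745085783}
scene {'camera_matrix': array([[371.70394427,   0.        , 319.24989022],
       [  0.        , 371.70394427, 203.54825382],
       [  0.        ,   0.        ,   1.        ]]), 'position': array([867.59536218, 423.4975286 , 815.79796108]), 'orientation': array([ 0.60587918, -0.00796261,  2.66861405])}
side {'camera_matrix': array([[490.07319142,   0.        , 318.87239168],
       [  0.        , 490.07319142, 201.51625578],
       [  0.        ,   0.        ,   1.        ]]), 'position': array([ 143.29704394, -923.39112024,  929.20652587]), 'orientation': array([ 0.84366053, -0.01554591, -0.44343586])}
wrist {'camera_matrix': array([[312.04860677,   0.        , 313.94786609],
       [  0.        , 312.04860677, 197.42507693],
       [  0.        ,   0.        ,   1.        ]]), 'hand_eye': array([[ 1.81900597e-04,  9.55394873e-01,  2.95331346e-01,
         8.35468476e+01],
       [ 9.99999905e-01, -2.90978847e-04,  3.25394240e-04,
         1.32044630e-01],
       [ 3.96815163e-04,  2.95331259e-01, -9.55394835e-01,
         2.05494672e+01],
       [ 0.00000000e+00,  0.00000000e+00,  0.00000000e+00,
         1.00000000e+00]])}
```

View pics/a.png

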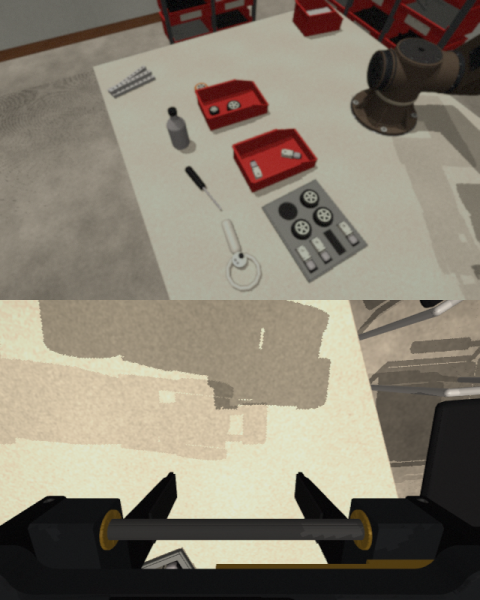

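View pics/side0.png

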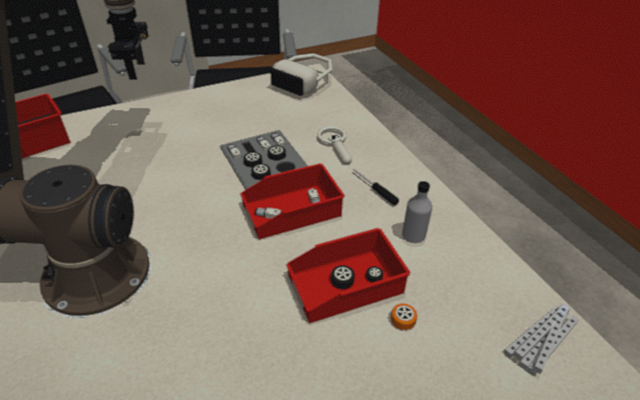

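The scene view (0.75 scale) shows the tray around (315,230) with an empty round recess at (288,211) and an empty oblong one at (334,240). The motor bin is around (275,160) with motors at (257,168) and (290,154). The wheel bin is around (232,105), with the castor at (214,110) and a drive wheel at (233,105). The side view agrees, and the orange look-alike stands outside the bins.

```bash
cat > h.py <<'E'
import numpy as np,cv2
from scipy.spatial.transform import Rotation as Ro
from cell import *
def cam(n,s=None):
    c=get_calibration(n);K=c["camera_matrix"]
    if n!="wrist": return K,Ro.from_euler("xyz",c["orientation"]).as_matrix(),np.array(c["position"])
    R=Ro.from_euler("xyz",s["tcp_rot"]).as_matrix();H=c["hand_eye"]
    return K,R@H[:3,:3],R@H[:3,3]+s["eef_pos"]
def rays(C,uv):
    K,R,t=C;uv=np.atleast_2d(uv).astype(float)
    return np.c_[(uv[:,0]-K[0,2])/K[0,0],-(uv[:,1]-K[1,2])/K[1,1],-np.ones(len(uv))]@R.T
def plane(C,uv,z):
    r=rays(C,uv);return C[2]+r*((z-C[2][2])/r[:,2])[:,None]
def pts(C,uv,d): return C[2]+rays(C,uv)*np.asarray(d)[:,None]
def cloud(C,d):
    v,u=np.mgrid[:d.shape[0],:d.shape[1]]
    return pts(C,np.c_[u.ravel(),v.ravel()],d.ravel()).reshape(*d.shape,3)
def tri(Ca,ua,Cb,ub):
    a=rays(Ca,ua)[0];b=rays(Cb,ub)[0];s=np.linalg.lstsq(np.c_[a,-b],Cb[2]-Ca[2],rcond=None)[0]
    p=Ca[2]+a*s[0];q=Cb[2]+b*s[1];return (p+q)/2,np.linalg.norm(p-q)
def proj(C,p):
    K,R,t=C;q=(np.atleast_2d(p)-t)@R;return np.c_[K[0,2]-K[0,0]*q[:,0]/q[:,2],K[1,2]+K[1,1]*q[:,1]/q[:,2]]
E
python3 - <<'E'
from h import *
for n in["scene","side"]:
    f=np.load(f"pics/{n}0.npz");p,d=f["p"],f["d"];C=cam(n);P=cloud(C,d)
    hsv=cv2.cvtColor(p,cv2.COLOR_RGB2HSV)
    X,Y,Z=P[...,0],P[...,1],P[...,2]
    ok=(d>0)&(X>300)&(X<1000)&(Y>-500)&(Y<700)
    red=ok&((hsv[...,0]<6)|(hsv[...,0]>174))&(hsv[...,1]>150)
    cs,_=cv2.findContours(red.astype(np.uint8),0,2)
    for c in cs:
        if cv2.contourArea(c)<300: continue
        m=np.zeros(d.shape,np.uint8);cv2.drawContours(m,[c],-1,1,-1);m=m>0
        q=P[m];top=q[(q[:,2]>68)&(q[:,2]<82)]
        print(n,"bin",len(q),np.percentile(q,[2,50,98],axis=0).round(),"rim",cv2.minAreaRect(top[:,:2].astype(np.float32)))
        w=m&(hsv[...,1]<70)&(hsv[...,2]>110)
        k,l,st,ce=cv2.connectedComponentsWithStats(w.astype(np.uint8))
        for i in range(1,k):
            if st[i,4]>8: print("  white",ce[i].round(1),st[i,4],np.median(P[l==i],axis=0).round(1))
    g=ok&(Z>4)&(Z<20)&(hsv[...,1]<60)&(hsv[...,2]<135)&(hsv[...,2]>60)
    cs,_=cv2.findContours(g.astype(np.uint8),0,2);c=max(cs,key=cv2.contourArea)
    print(n,"tray",cv2.contourArea(c),cv2.minAreaRect(plane(C,c[:,0],11)[:,:2].astype(np.float32)), np.median(Z[g]))
E
```

```text
scene bin 5928 [[399. -64.  -0.]
 [520.   2.  17.]
 [640.  91.  75.]] rim ((549.12255859375, 12.605628967285156), (159.615478515625, 188.22210693359375), 87.60600280761719)
  white [386.3 204. ] 166 [456.9  14.7  20.2]
  white [341.1 226.2] 191 [593.9  23.1  20.5]
scene bin 4300 [[ 413. -361.    0.]
 [ 539. -297.   27.]
 [ 656. -199.   75.]] rim ((563.9429931640625, -281.4488525390625), (159.578125, 187.4759521484375), 85.25322723388672)
  white [311.2 139.5] 106 [ 531.3 -271.9   29.1]
  white [284.7 144.7] 40 [ 606.  -294.2   21.4]
scene tray 9932.5 ((533.9118041992188, 262.3111572265625), (209.80267333984375, 247.0634765625), 1.4933316707611084) 10.434270665275335
side bin 7309 [[ 411. -364.    2.]
 [ 538. -271.   26.]
 [ 653. -202.   78.]] rim ((559.1124267578125, -284.2649841308594), (161.2103271484375, 197.33102416992188), 85.86558532714844)
  white [342.5 273.1] 134 [ 530.1 -273.    31.9]
  white [374.6 271.8] 63 [ 605.4 -294.5   23.3]
side bin 5072 [[397. -68.   2.]
 [525.  33.  29.]
 [637.  91.  78.]] rim ((544.967041015625, 11.626045227050781), (167.7957305908203, 196.83706665039062), 85.87820434570312)
  white [313.5 194.7] 88 [591.4  26.1  22.8]
  white [268.7 211. ] 124 [453.4  11.4  22.1]
side tray 1964.5 ((529.7294311523438, 266.2321472167969), (212.37757873535156, 238.2375946044922), 1.4770303964614868) 12.519573529304125
```

```bash
cat >> h.py <<'E'
def mv(x,y,z,yaw):
    "rows from the measured pose to a TCP pose pointing down; splits legs over 150 mm"
    s=state();p=np.array(s["eef_pos"]);R=Ro.from_euler("xyz",s["tcp_rot"]);T=Ro.from_euler("xyz",[np.pi,0,yaw])
    d=np.array([x,y,z])-p
    n=int(max(1,np.ceil(max(np.abs(R.inv().apply(d)).max(),np.abs(T.inv().apply(d)).max())/148)))
    rv=(R.inv()*T).as_rotvec()/(2*np.pi)
    print("at",p.round(1),"yaw",s["tcp_rot"].round(4),"open",round(s["opening"],3),"F",s["ft_force"].round(1),"grip",s["grip_force"],"t",round(s["t"],2),"need rows turn",round(np.abs(rv).max()*360/7.16,1),"trans",round(np.linalg.norm(d)/41.7,1))
    for i in range(n):
        print("leg",i,((R if i==0 else T).inv().apply(d/n)/150).round(4),(rv if i==0 else rv*0).round(4))
E
python3 -c "
from h import *
mv(534,205,400,1.597)"
```

```text
at [245.6 574.7 404.3] yaw [-3.1408e+00 -1.0000e-04  2.7378e+00] open 1.002 F [ 0.2 -0.   0.2] grip 0.0 t 0.15 need rows turn 9.1 trans 11.2
leg 0 [-0.9123 -0.5036  0.0099] [-1.000e-04  1.000e-04  1.816e-01]
leg 1 [-0.8381  0.6192  0.0096] [-0.  0.  0.]
leg 2 [-0.8381  0.6192  0.0096] [-0.  0.  0.]
```

>>> {"name": "arm_command", "arguments": {
  "rows": [
    [[-0.9123,-0.5036,0.01,0,0,0.1816,1],[-0.9123,-0.5036,0.01,0,0,0.1816,1],[-0.9123,-0.5036,0.01,0,0,0.1816,1],[-0.9123,-0.5036,0.01,0,0,0.1816,1],[-0.9123,-0.5036,0.01,0,0,0.1816,1],[-0.9123,-0.5036,0.01,0,0,0.1816,1],[-0.9123,-0.5036,0.01,0,0,0.1816,1],[-0.9123,-0.5036,0.01,0,0,0.1816,1],[-0.9123,-0.5036,0.01,0,0,0.1816,1],[-0.9123,-0.5036,0.01,0,0,0.1816,1]]
  ]
}}

```text
t: 0.98
eef_pos: [341.7, 451.5, 403.1]
tcp_rot: [-3.141, 0.0, 1.591]
ft_force: [0.5, 0.4, -0.4]
opening: 1.001
grip_force: 0.0
```

>>> {"name": "arm_command", "arguments": {
  "rows": [
    [[-0.838,0.619,0.01,0,0,0,1],[-0.838,0.619,0.01,0,0,0,1],[-0.838,0.619,0.01,0,0,0,1],[-0.838,0.619,0.01,0,0,0,1],[-0.838,0.619,0.01,0,0,0,1]]
  ]
}}

```text
t: 1.4
eef_pos: [440.5, 324.8, 401.6]
tcp_rot: [3.141, 0.001, 1.597]
ft_force: [0.6, -0.1, 0.4]
opening: 0.998
grip_force: 0.0
```

>>> {"name": "arm_command", "arguments": {
  "rows": [
    [[-0.838,0.619,0.01,0,0,0,1],[-0.838,0.619,0.01,0,0,0,1],[-0.838,0.619,0.01,0,0,0,1],[-0.838,0.619,0.01,0,0,0,1],[-0.838,0.619,0.01,0,0,0,1],[-0.838,0.619,0.01,0,0,0,1],[-0.838,0.619,0.01,0,0,0,1]]
  ]
}}

```text
t: 1.98
eef_pos: [533.5, 205.5, 400.0]
tcp_rot: [-3.141, -0.0, 1.598]
ft_force: [-0.8, 0.2, -1.0]
opening: 0.999
grip_force: 0.0
```

```bash
python3 - <<'E'
from h import *
s=state();p,d=read_camera("wrist");np.savez("pics/w1.npz",p=p,d=d,pos=s["eef_pos"],rot=s["tcp_rot"])
cv2.imwrite("pics/w1.png",p[:,:,::-1])
mv(534,-45,400,1.597)
C=cam("wrist",s)
# predicted pocket pixels
a=np.deg2rad(1.5)
for n,xy in dict(w0=(-40,-73),w1=(-40,-5),w2=(40,-73),w3=(40,-5),m0=(-75,70),m1=(-25,70),m2=(25,70),m3=(75,70)).items():
    q=np.array([533.9+xy[0]*np.cos(a)-xy[1]*np.sin(a),262.3+xy[0]*np.sin(a)+xy[1]*np.cos(a),11]);print(n,proj(C,q).round(),q.round())
E
```

```text
at [533.2 205.9 400.2] yaw [-3.1411e+00 -2.0000e-04  1.5990e+00] open 0.999 F [ 0.   0.4 -0.5] grip 0.0 t 2.03 need rows turn 0.0 trans 6.0
leg 0 [-8.36e-01 -2.10e-02  4.00e-04] [-0.0001 -0.      0.0003]
leg 1 [-8.36e-01 -1.94e-02  5.00e-04] [-0. -0.  0.]
w0 [[283. 186.]] [496. 188.  11.]
w1 [[281. 130.]] [494. 256.  11.]
w2 [[348. 187.]] [576. 190.  11.]
w3 [[350. 130.]] [574. 258.  11.]
m0 [[247.  59.]] [457. 330.  11.]
m1 [[293.  60.]] [507. 332.  11.]
m2 [[339.  60.]] [557. 333.  11.]
m3 [[385.  60.]] [607. 334.  11.]
```

View pics/w1.png

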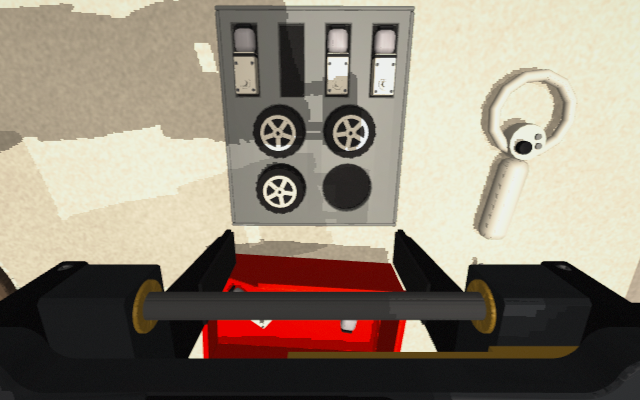

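The wrist view shows the empty round recess at (347,187), which is wheel_pocket2, and the empty oblong one at (292,60), motor_pocket1. The seated wheels and motors match the predicted pixels. The motor bin is at the bottom, partly hidden.

>>> {"name": "arm_command", "arguments": {
  "rows": [
    [[-0.836,-0.02,0,0,0,0,1],[-0.836,-0.02,0,0,0,0,1],[-0.836,-0.02,0,0,0,0,1],[-0.836,-0.02,0,0,0,0,1]]
  ]
}}

```text
t: 2.37
eef_pos: [533.6, 76.1, 400.4]
tcp_rot: [-3.142, 0.001, 1.596]
ft_force: [0.8, 0.4, 0.2]
opening: 1.004
grip_force: 0.0
```

>>> {"name": "arm_command", "arguments": {
  "rows": [
    [[-0.836,-0.02,0,0,0,0,1],[-0.836,-0.02,0,0,0,0,1],[-0.836,-0.02,0,0,0,0,1],[-0.836,-0.02,0,0,0,0,1],[-0.836,-0.02,0,0,0,0,1],[-0.836,-0.02,0,0,0,0,1]]
  ]
}}

```text
t: 2.87
eef_pos: [534.3, -44.7, 400.3]
tcp_rot: [-3.142, -0.0, 1.598]
ft_force: [-0.1, 0.2, 0.4]
opening: 1.001
grip_force: 0.0
```

```bash
python3 - <<'E'
from h import *
s=state();p,d=read_camera("wrist");np.savez("pics/w2.npz",p=p,d=d,pos=s["eef_pos"],rot=s["tcp_rot"])
cv2.imwrite("pics/w2.png",p[:,:,::-1])
C=cam("wrist",s);P=cloud(C,d)
for q in [(456,14,20),(593,23,20)]: print(proj(C,np.array(q)))
hsv=cv2.cvtColor(p,cv2.COLOR_RGB2HSV);X,Y,Z=[P[...,i] for i in range(3)]
m=(X>410)&(X<635)&(Y>-60)&(Y<80)&(Z>12)&(Z<45)&(hsv[...,1]<90)
k,l,st,ce=cv2.connectedComponentsWithStats(m.astype(np.uint8))
for i in range(1,k):
    if st[i,4]>80:
        q=P[l==i];print(ce[i].round(1),st[i],np.percentile(q[:,2],[5,50,90,99]).round(1),cv2.minAreaRect(q[:,:2].astype(np.float32)))
f=np.load("pics/w1.npz");C=cam("wrist",dict(eef_pos=f["pos"],tcp_rot=f["rot"]))
g=cv2.cvtColor(f["p"],cv2.COLOR_RGB2GRAY);P=cloud(C,f["d"])
for (u,v,r) in [(347,187,32),(292,60,40)]:
    w=np.zeros_like(g);cv2.circle(w,(u,v),r,255,-1)
    m=((g<60)&(w>0)).astype(np.uint8)
    cs,_=cv2.findContours(m,0,1);c=max(cs,key=cv2.contourArea)
    for z in (3,11):
        q=plane(C,c[:,0],z)[:,:2].astype(np.float32);print("pocket",z,cv2.fitEllipse(q),cv2.minAreaRect(q))
    print("depth z in",np.median(P[...,2][cv2.erode(m,np.ones((3,3)))>0]))
E
```

```text
[[245.47000973 122.49141106]]
[[367.84020804 117.66473183]]
[365.1 122.5] [ 351   93   32   63 1176] [15.3 21.  22.7 30.4] ((590.248291015625, 14.147497177124023), (68.44647979736328, 22.895370483398438), 79.74877166748047)
[241.4 120.3] [ 213   95   58   52 1171] [14.7 20.9 22.6 30.2] ((449.7155456542969, 16.96176528930664), (22.21167755126953, 68.5316162109375), 51.59175491333008)
pocket 3 ((574.6669311523438, 187.5664825439453), (57.85330581665039, 58.118438720703125), 37.22492599487305) ((574.7736206054688, 187.64271545410156), (58.84522247314453, 58.24249267578125), 1.5987988710403442)
pocket 11 ((573.7477416992188, 189.72608947753906), (56.62406539916992, 56.883548736572266), 37.22312545776367) ((573.8521728515625, 189.80068969726562), (57.59492492675781, 57.004966735839844), 1.5988874435424805)
depth z in 2.958238886285983
pocket 3 ((504.9260559082031, 330.7965393066406), (28.989145278930664, 94.32025146484375), 1.4748200178146362) ((504.6071472167969, 330.748291015625), (26.562711715698242, 73.88485717773438), 0.9959924817085266)
pocket 11 ((505.48870849609375, 329.9128723144531), (28.373193740844727, 92.31620788574219), 1.4748178720474243) ((505.1766052246094, 329.8656921386719), (25.99831199645996, 72.31497192382812), 0.9959900379180908)
depth z in 2.8568400286790734
```

View pics/w2.png

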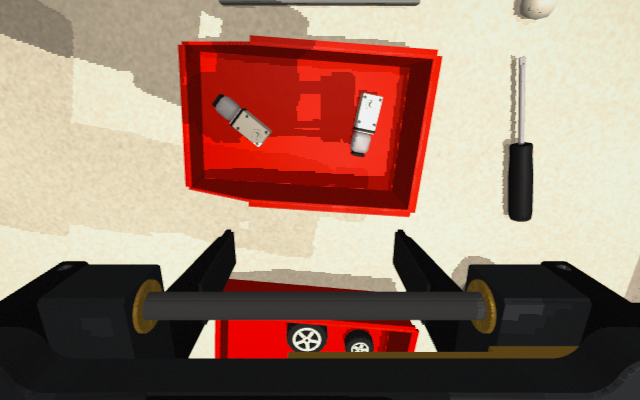

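The view shows motor A at (366,123), long axis about 80°, clear of the walls, and motor B at (241,120). The drive wheel is at (307,338) and the castor at (359,345). I'll take motor A, and hover over it for a close second view.

```bash
python3 -c "
from h import *
mv(590,14,300,1.392)"
```

```text
at [534.3 -44.2 400.3] yaw [-3.1416e+00 -3.0000e-04  1.5988e+00] open 0.994 F [ 0.4 -0.4 -1. ] grip 0.0 t 2.92 need rows turn 1.7 trans 3.1
leg 0 [0.3775 0.3822 0.6688] [-0.     -0.0001  0.0329]
```

>>> {"name": "arm_command", "arguments": {
  "rows": [
    [[0.3775,0.382,0.669,0,0,0.033,0],[0.3775,0.382,0.669,0,0,0.033,0],[0.3775,0.382,0.669,0,0,0.033,0],[0.3775,0.382,0.669,0,0,0.033,0],[0.3775,0.382,0.669,0,0,0.033,0],[0.3775,0.382,0.669,0,0,0.033,0]]
  ]
}}

```text
t: 3.42
eef_pos: [590.0, 13.6, 300.3]
tcp_rot: [-3.141, -0.0, 1.392]
ft_force: [0.4, -0.1, 0.4]
opening: 0.637
grip_force: 0.0
```

```bash
python3 - <<'E'
from h import *
s=state();p,d=read_camera("wrist");np.savez("pics/w3.npz",p=p,d=d,pos=s["eef_pos"],rot=s["tcp_rot"])
cv2.imwrite("pics/w3.png",p[:,:,::-1]);print(s["eef_pos"],s["tcp_rot"],s["opening"])
def meas(p,d,C):
    P=cloud(C,d);hsv=cv2.cvtColor(p,cv2.COLOR_RGB2HSV);X,Y,Z=[P[...,i] for i in range(3)]
    m=(X>540)&(X<630)&(Y>-50)&(Y<75)&(Z>10)&(Z<45)&(hsv[...,1]<90)
    k,l,st,ce=cv2.connectedComponentsWithStats(m.astype(np.uint8));i=1+st[1:,4].argmax()
    q=P[l==i];top=q[q[:,2]<24.5];b=q[(q[:,2]>20.5)&(q[:,2]<24)]
    w=(l==i)&(hsv[...,1]<40)&(p.min(2)>150)
    cs=max(cv2.findContours((l==i).astype(np.uint8),0,1)[0],key=cv2.contourArea)
    pr=plane(C,cs[:,0],20)[:,:2].astype(np.float32)
    print("cloud",cv2.minAreaRect(q[:,:2].astype(np.float32)),"\n outline z20",cv2.minAreaRect(pr),"\n gearbox top",cv2.minAreaRect(b[:,:2].astype(np.float32)),np.median(b[:,2]))
    return cv2.minAreaRect(cs)[0]
C3=cam("wrist",s);u3=meas(p,d,C3)
f=np.load("pics/w2.npz");C2=cam("wrist",dict(eef_pos=f["pos"],tcp_rot=f["rot"]));u2=meas(f["p"],f["d"],C2)
print("tri",tri(C2,u2,C3,u3),u2,u3)
E
```

```text
[590.03468505  13.5604684  300.26123442] [-3.14134248e+00 -4.59541024e-05  1.39215782e+00] 0.6367888066420437
cloud ((591.001220703125, 14.451635360717773), (68.53081512451172, 22.124868392944336), 80.47887420654297) 
 outline z20 ((591.1537475585938, 16.1022891998291), (67.72917938232422, 21.922128677368164), 80.5583267211914) 
 gearbox top ((593.11474609375, 27.776824951171875), (41.34672164916992, 21.795534133911133), 80.52254486083984) 21.6784325444587
cloud ((590.270263671875, 14.212625503540039), (68.44629669189453, 22.895254135131836), 79.74848937988281) 
 outline z20 ((590.1267700195312, 14.492380142211914), (68.01317596435547, 23.617704391479492), 80.80089569091797) 
 gearbox top ((592.714599609375, 27.288002014160156), (41.59502029418945, 22.60542106628418), 79.30341339111328) 21.692560487813495
tri (array([591.1356684 ,  15.15341313,  13.4039562 ]), np.float64(0.5797590655083875)) (364.88360595703125, 124.61966705322266) (314.3085021972656, 196.95693969726562)
```

View pics/w3.png

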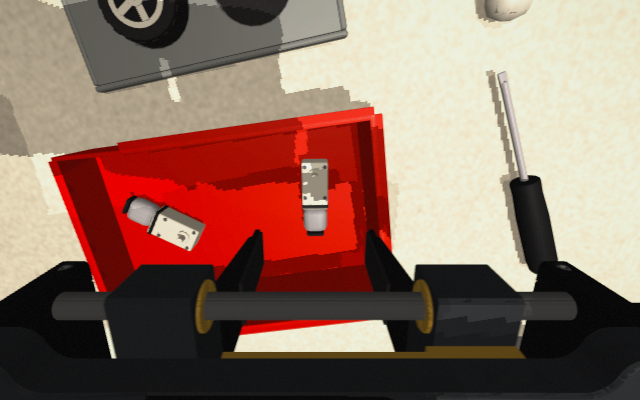

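The motor is at (314,197) with its gearbox end toward +y, and the fingers are clear of the walls. Gearbox top reads 21.7 mm against an expected 22. Now the grasp pose.

```bash
python3 -c "
from h import *
mv(591,14.2,203.5,1.405)"
```

```text
at [590.   12.9 301.1] yaw [ 3.1404e+00 -1.0000e-04  1.3911e+00] open 0.597 F [-0.3 -0.3  0.1] grip 0.0 t 3.47 need rows turn 0.1 trans 2.3
leg 0 [0.0095 0.0045 0.6504] [ 0.0002 -0.     -0.0022]
```

```bash
cat >> h.py <<'E'
import json
def ledger(*final_rows):
    "dead-reckoned commanded pose: append last rows [x,y,z,rx,ry,rz] of executed calls"
    try: L=json.load(open("led.json"))
    except Exception: L=[]
    L+= [list(r) for r in final_rows];json.dump(L,open("led.json","w"))
    p=np.array([245.549,574.744,404.761]);R=Ro.from_euler("xyz",[np.pi,0,1.061+0.106+np.pi/2])
    for r in L:
        p=p+R.apply(np.array(r[:3])*150);R=R*Ro.from_rotvec(np.array(r[3:6])*2*np.pi)
    return p,R
def cmv(x,y,z,yaw,*done):
    p,R=ledger(*done);s=state();T=Ro.from_euler("xyz",[np.pi,0,yaw]);d=np.array([x,y,z])-p;rv=(R.inv()*T).as_rotvec()/(2*np.pi)
    print("cmd",p.round(2),R.as_euler("xyz").round(4),"meas",s["eef_pos"].round(1),s["tcp_rot"].round(3),"open",round(s["opening"],3),"F",s["ft_force"].round(1),"t",s["t"])
    n=int(max(1,np.ceil(max(np.abs(R.inv().apply(d)).max(),np.abs(T.inv().apply(d)).max())/148)))
    print("rows turn",round(np.abs(rv).max()*360/7.16,1),"trans",round(np.linalg.norm(d)/n/41.7,1))
    for i in range(n): print("leg",i,((R if i==0 else T).inv().apply(d/n)/150).round(3),(rv if i==0 else rv*0).round(4))
E
python3 -c "
from h import *
cmv(591,14.2,203.5,1.405,[-0.9123,-0.5036,0.01,0,0,0.1816],[-0.838,0.619,0.01,0,0,0],[-0.838,0.619,0.01,0,0,0],[-0.836,-0.02,0,0,0,0],[-0.836,-0.02,0,0,0,0],[0.3775,0.382,0.669,0,0,0.033])"
```

```text
cmd [590.2   12.24 299.91] [3.1416 0.     1.3894] meas [590.   12.9 301.1] [ 3.14  -0.     1.391] open 0.597 F [-0.3 -0.3  0.1] t 3.4667
rows turn 0.1 trans 2.3
leg 0 [0.014 0.003 0.643] [-0.     -0.     -0.0025]
```

```bash
python3 -c "
from h import *
A=[]
for i in range(8):
    read_camera('wrist');s=state();A.append(np.r_[s['eef_pos'],s['tcp_rot']%(2*np.pi)])
A=np.array(A);print(A.mean(0).round(4),A.std(0).round(4))"
```

```text
[589.9668  12.0136 301.0894   3.1398   6.283    1.3892] [0.0698 0.2039 0.3999 0.0005 0.     0.0005]
```

```bash
cat >> h.py <<'E'
def cdict(k=None):
    "pose from the ledger after k entries"
    L=json.load(open("led.json"));p=np.array([245.549,574.744,404.761]);R=Ro.from_euler("xyz",[np.pi,0,1.061+0.106+np.pi/2])
    for r in L[:k]:
        p=p+R.apply(np.array(r[:3])*150);R=R*Ro.from_rotvec(np.array(r[3:6])*2*np.pi)
    return dict(eef_pos=p,tcp_rot=R.as_euler("xyz"))
def motor(p,d,C):
    P=cloud(C,d);hsv=cv2.cvtColor(p,cv2.COLOR_RGB2HSV);X,Y,Z=[P[...,i] for i in range(3)]
    m=(X>540)&(X<630)&(Y>-50)&(Y<75)&(Z>10)&(Z<45)&(hsv[...,1]<90)
    k,l,st,ce=cv2.connectedComponentsWithStats(m.astype(np.uint8));i=1+st[1:,4].argmax()
    q=P[l==i];b=q[(q[:,2]>20)&(q[:,2]<24.5)]
    print("cloud",cv2.minAreaRect(q[:,:2].astype(np.float32)),"\n gearbox top",cv2.minAreaRect(b[:,:2].astype(np.float32)),np.median(b[:,2]))
E
python3 - <<'E'
from h import *
for i,k in((1,3),(2,5),(3,6)):
    f=np.load(f"pics/w{i}.npz");c=cdict(k);print(i,f["pos"],c["eef_pos"].round(2),f["rot"][2],c["tcp_rot"][2])
    if i>1: motor(f["p"],f["d"],cam("wrist",c))
p,d=read_camera("wrist");print("now");motor(p,d,cam("wrist",cdict()))
E
```

```text
1 [533.50001043 205.45171459 400.04925215] [533.87 205.02 400.26] 1.5983574524095803 1.5967698750110835
2 [534.25504364 -44.65799049 400.28471339] [534.39 -45.85 400.26] 1.5979040631691688 1.5967698750110835
cloud ((590.4906005859375, 12.810237884521484), (68.44770812988281, 22.89525604248047), 79.68299865722656) 
 gearbox top ((592.705810546875, 25.93657684326172), (41.708675384521484, 22.641958236694336), 80.0796890258789) 21.573980350653528
3 [590.03468505  13.5604684  300.26123442] [590.2   12.24 299.91] 1.3921578175131337 1.3894247598741574
cloud ((591.236328125, 13.104972839355469), (68.5309829711914, 22.1263484954834), 80.32247924804688) 
 gearbox top ((593.38525390625, 26.424724578857422), (41.34690475463867, 21.7954158782959), 80.3663330078125) 21.30657225037052
now
cloud ((590.523193359375, 14.669050216674805), (69.01085662841797, 21.9285945892334), 80.30078125) 
 gearbox top ((592.7901000976562, 27.86577033996582), (42.003658294677734, 21.84914779663086), 80.31842041015625) 21.155180583963897
```

```bash
python3 -c "
from h import *
cmv(590.5,14.3,202.5,1.4017)"
```

```text
cmd [590.2   12.24 299.91] [3.1416 0.     1.3894] meas [590.1  12.  300.3] [ 3.141 -0.     1.389] open 0.502 F [ 0.1 -0.1 -0.3] t 3.9167
rows turn 0.1 trans 2.3
leg 0 [ 0.014 -0.001  0.649] [-0.    -0.    -0.002]
```

>>> {"name": "arm_command", "arguments": {
  "rows": [
    [[0.014,-0.001,0.3,0,0,-0.002,0],[0.014,-0.001,0.5,0,0,-0.002,0],[0.014,-0.001,0.6,0,0,-0.002,0],[0.014,-0.001,0.649,0,0,-0.002,0],[0.014,-0.001,0.649,0,0,-0.002,0],[0.014,-0.001,0.649,0,0,-0.002,0],[0.014,-0.001,0.649,0,0,-0.002,0]]
  ]
}}

```text
t: 4.5
eef_pos: [590.8, 14.3, 203.8]
tcp_rot: [3.14, -0.0, 1.402]
ft_force: [-0.5, -0.5, 0.3]
opening: 0.501
grip_force: 0.0
```

>>> {"name": "arm_command", "arguments": {
  "rows": [
    [[0,0,0,0,0,0,-0.6],[0,0,0,0,0,0,-0.8],[0,0,0,0,0,0,-0.9],[0,0,0,0,0,0,-1],[0,0,0,0,0,0,-1],[0,0,0,0,0,0,-1],[0,0,0,0,0,0,-1]]
  ]
}}

```text
t: 5.08
eef_pos: [590.5, 14.4, 202.9]
tcp_rot: [3.141, -0.0, 1.402]
ft_force: [0.4, -0.5, 5.0]
opening: 0.232
grip_force: 30.0
```

>>> {"name": "arm_command", "arguments": {
  "rows": [
    [[0,0,-0.2,0,0,0,-1],[0,0,-0.4,0,0,0,-1],[0,0,-0.6,0,0,0,-1],[0,0,-0.8,0,0,0,-1],[0,0,-0.9,0,0,0,-1],[0,0,-0.9,0,0,0,-1]]
  ]
}}

```text
t: 5.58
eef_pos: [590.7, 14.4, 340.9]
tcp_rot: [3.136, -0.001, 1.402]
ft_force: [0.5, 0.1, -1.3]
opening: 0.233
grip_force: 30.0
```

```bash
python3 -c "
from h import *
cmv(505,255,337.5,1.597,[.014,-.001,.649,0,0,-.002],[0,0,-.9,0,0,0])"
```

```text
cmd [590.43  14.33 337.56] [3.1416 0.     1.402 ] meas [590.7  14.4 340.9] [ 3.136e+00 -1.000e-03  1.402e+00] open 0.233 F [ 0.5  0.1 -1.3] t 5.5833
rows turn 1.6 trans 3.1
leg 0 [ 0.743 -0.415  0.   ] [-0.    -0.    -0.031]
leg 1 [ 0.809 -0.264  0.   ] [-0. -0. -0.]
```

>>> {"name": "arm_command", "arguments": {
  "rows": [
    [[0.2,-0.1,0,0,0,-0.01,-1],[0.4,-0.22,0,0,0,-0.02,-1],[0.6,-0.33,0,0,0,-0.031,-1],[0.743,-0.415,0,0,0,-0.031,-1]]
  ]
}}

```text
t: 5.92
eef_pos: [546.7, 136.5, 336.3]
tcp_rot: [-3.14, -0.0, 1.601]
ft_force: [0.1, 0.9, 0.0]
opening: 0.229
grip_force: 30.0
```

>>> {"name": "arm_command", "arguments": {
  "rows": [
    [[0.2,-0.06,0,0,0,0,-1],[0.4,-0.13,0,0,0,0,-1],[0.6,-0.2,0,0,0,0,-1],[0.75,-0.24,0,0,0,0,-1],[0.809,-0.264,0,0,0,0,-1],[0.809,-0.264,0,0,0,0,-1],[0.809,-0.264,0,0,0,0,-1],[0.809,-0.264,0,0,0,0,-1],[0.809,-0.264,0,0,0,0,-1]]
  ]
}}

```text
t: 6.67
eef_pos: [505.6, 253.8, 337.3]
tcp_rot: [-3.141, 0.0, 1.595]
ft_force: [1.4, -0.2, -0.4]
opening: 0.233
grip_force: 30.0
```

```bash
cat >> h.py <<'E'
def blob(p,C,uv,r,z=11,t=60):
    g=cv2.cvtColor(p,cv2.COLOR_RGB2GRAY);w=np.zeros_like(g);cv2.circle(w,tuple(int(a) for a in uv),r,255,-1)
    cs,_=cv2.findContours(((g<t)&(w>0)).astype(np.uint8),0,1);c=max(cs,key=cv2.contourArea)
    q=plane(C,c[:,0],z)[:,:2].astype(np.float32);return c[:,0],cv2.minAreaRect(q)
E
python3 - <<'E'
from h import *
c=ledger([.743,-.415,0,0,0,-.031],[.809,-.264,0,0,0,0])
for i in range(4): p,d=read_camera("wrist")
s=state();print(s["eef_pos"],s["tcp_rot"],c[0],s["t"])
np.savez("pics/w4.npz",p=p,d=d);C=cam("wrist",cdict())
cv2.imwrite("pics/w4.png",p[:,:,::-1])
u=proj(C,np.array([505,330,11.]))[0];print(u)
for t in(45,60,75):
    k,r=blob(p,C,u,48,11,t);print(t,r)
u2=proj(C,np.array([574,190,11.]))[0];print(u2)
E
```

```text
[505.35301405 254.29075122 337.54639963] [ 3.14154295e+00 -8.38126719e-05  1.59572130e+00] [505.05171997 254.93889576 337.561     ] 6.8667
[315.65117344 110.59993628]
45 ((504.8450012207031, 331.10186767578125), (25.315486907958984, 70.80635833740234), 1.4996060132980347)
60 ((504.9868469238281, 331.10467529296875), (25.809534072875977, 71.07731628417969), 0.8505415916442871)
75 ((504.90252685546875, 330.9053039550781), (27.211471557617188, 72.63362884521484), 2.0986950397491455)
[375.94931701 246.86108974]
```

View pics/w4.png

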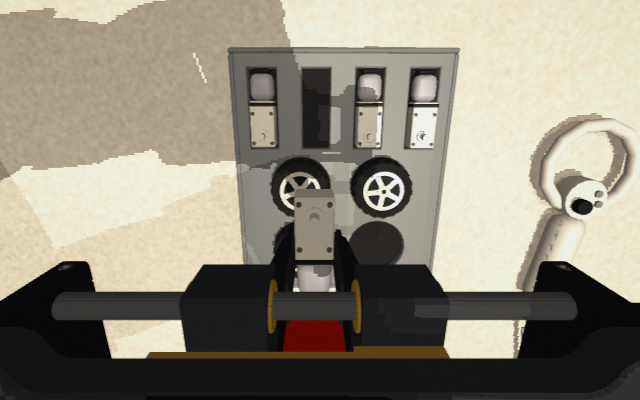

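The empty oblong recess is at (316,107), and the held motor sits level in the fingers with its gearbox at (314,222). Next I measure the held motor in the tool frame to correct the placing.

```bash
python3 - <<'E'
from h import *
f=np.load("pics/w4.npz");p,d=f["p"],f["d"];c=cdict();C=cam("wrist",c)
P=cloud(C,d);R=Ro.from_euler("xyz",c["tcp_rot"]);Q=R.inv().apply((P-c["eef_pos"]).reshape(-1,3)).reshape(P.shape)
hsv=cv2.cvtColor(p,cv2.COLOR_RGB2HSV)
v,u=np.mgrid[:400,:640]
m=(u>285)&(u<345)&(v>185)&(v<270)&(Q[...,2]>165)&(Q[...,2]<200)&(p.min(2)>90)
q=Q[m];print(np.percentile(q[:,2],[5,25,50,75,95]).round(1))
b=q[np.abs(q[:,2]-np.median(q[:,2]))<1.5]
print(cv2.minAreaRect(b[:,:2].astype(np.float32)),b[:,:2].min(0),b[:,:2].max(0),u[m].min(),u[m].max(),v[m].min(),v[m].max())
cmv(504.95,331.0,260,1.597)
E
```

```text
[179.5 180.9 181.4 182.1 189.6]
((13.49774169921875, 0.18946075439453125), (21.64235496520996, 42.20792770385742), 88.90125274658203) [ -7.70860447 -10.77357901] [34.51352142 11.04566066] 294 335 189 269
cmd [505.05 254.94 337.56] [3.1416 0.     1.5968] meas [505.4 254.3 337.5] [ 3.142 -0.     1.596] open 0.228 F [ 0.1 -0.2 -1.1] t 6.8667
rows turn 0.0 trans 2.6
leg 0 [0.507 0.012 0.517] [-0. -0. -0.]
```

>>> {"name": "arm_command", "arguments": {
  "rows": [
    [[0.15,0,0.15,0,0,0,-1],[0.3,0,0.3,0,0,0,-1],[0.45,0.007,0.5,0,0,0,-1],[0.51,0.012,0.7,0,0,0,-1],[0.511,0.012,0.78,0,0,0,-1],[0.511,0.012,0.81,0,0,0,-1],[0.511,0.012,0.82,0,0,0,-1],[0.511,0.012,0.82,0,0,0,-1],[0.511,0.012,0.82,0,0,0,-1],[0.511,0.012,0.82,0,0,0,-1]]
  ]
}}

```text
t: 7.7
eef_pos: [505.3, 331.2, 216.1]
tcp_rot: [3.14, -0.001, 1.596]
ft_force: [-0.3, 0.1, -1.0]
opening: 0.232
grip_force: 30.0
```

```bash
python3 - <<'E'
from h import *
for i in range(3): p,d=read_camera("wrist")
cmv(504.9,331.5,202.5,1.597,[.511,.012,.82,0,0,0])
E
```

```text
cmd [504.86 331.61 214.56] [3.1416 0.     1.5968] meas [505.  331.4 215.5] [ 3.140e+00 -1.000e-03  1.596e+00] open 0.23 F [-0.3  0.2 -0. ] t 7.85
rows turn 0.0 trans 0.3
leg 0 [-0.001  0.     0.08 ] [-0. -0. -0.]
```

Descending slowly, one millimetre or two per row.

>>> {"name": "arm_command", "arguments": {
  "rows": [
    [[0,0,0.01,0,0,0,-1],[0,0,0.02,0,0,0,-1],[0,0,0.03,0,0,0,-1],[0,0,0.04,0,0,0,-1],[0,0,0.05,0,0,0,-1],[0,0,0.05,0,0,0,-1]]
  ]
}}

```text
t: 8.35
eef_pos: [504.8, 331.6, 206.6]
tcp_rot: [-3.141, 0.0, 1.597]
ft_force: [-0.5, 0.1, -1.0]
opening: 0.231
grip_force: 30.0
```

>>> {"name": "arm_command", "arguments": {
  "rows": [
    [[0,0,0.01,0,0,0,-1],[0,0,0.02,0,0,0,-1],[0,0,0.026,0,0,0,-1],[0,0,0.03,0,0,0,-1],[0,0,0.03,0,0,0,-1],[0,0,0.03,0,0,0,-1]]
  ]
}}

```text
t: 8.85
eef_pos: [504.8, 331.6, 202.9]
tcp_rot: [3.142, -0.0, 1.597]
ft_force: [-1.8, -1.9, 5.3]
opening: 0.232
grip_force: 30.0
```

>>> {"name": "arm_command", "arguments": {
  "rows": [
    [[0,0,0,0,0,0,-0.35],[0,0,0,0,0,0,-0.25],[0,0,0,0,0,0,-0.25],[0,0,0,0,0,0,-0.25],[0,0,-0.05,0,0,0,-0.25],[0,0,-0.2,0,0,0,-0.25],[0,0,-0.45,0,0,0,-0.25],[0,0,-0.7,0,0,0,-0.2],[0,0,-0.9,0,0,0,0],[0,0,-0.9,0,0,0,0.3]]
  ]
}}

```text
t: 9.68
eef_pos: [505.3, 331.9, 344.1]
tcp_rot: [3.133, -0.004, 1.597]
ft_force: [0.5, -0.6, 0.4]
opening: 0.49
grip_force: 0.0
```

```bash
python3 - <<'E'
from h import *
for i in range(4): p,d=read_camera("wrist")
L=([0,0,.05,0,0,0],[0,0,.03,0,0,0],[0,0,-.9,0,0,0])
cmv(533,-230,337.5,1.597,*L)
C=cam("wrist",cdict());P=cloud(C,d);X,Y,Z=[P[...,i] for i in range(3)]
np.savez("pics/w5.npz",p=p,d=d);cv2.imwrite("pics/w5.png",p[:,:,::-1])
for x,n in((504.95,'m1'),(555,'m2')):
    m=(abs(X-x)<20)&(abs(Y-331)<45)&(Z>15)&(Z<40);q=P[m]
    if len(q)<20: continue
    b=q[(q[:,2]>19.5)&(q[:,2]<25)];print(n,"gear top z",np.median(b[:,2]),cv2.minAreaRect(b[:,:2].astype(np.float32)),cv2.minAreaRect(q[:,:2].astype(np.float32)))
E
```

```text
cmd [504.86 331.61 337.56] [3.1416 0.     1.5968] meas [504.6 331.5 336.8] [-3.14   0.     1.597] open 0.627 F [-0.7 -0.2 -0.1] t 9.8833
rows turn 0.0 trans 3.4
leg 0 [-0.937  0.023  0.   ] [-0. -0. -0.]
leg 1 [-0.937  0.022  0.   ] [-0. -0. -0.]
leg 2 [-0.937  0.022  0.   ] [-0. -0. -0.]
leg 3 [-0.937  0.022  0.   ] [-0. -0. -0.]
m1 gear top z 21.530982064423256 ((504.73834228515625, 335.881103515625), (22.712980270385742, 60.18739700317383), 0.6150969862937927) ((504.73785400390625, 331.20660400390625), (22.97106170654297, 69.48987579345703), 2.0250895023345947)
m2 gear top z 21.559997499670345 ((555.3445434570312, 318.24761962890625), (24.306310653686523, 66.40917205810547), 4.840417385101318) ((554.66650390625, 326.25433349609375), (24.306310653686523, 82.47993469238281), 4.840417385101318)
```

View pics/w5.png

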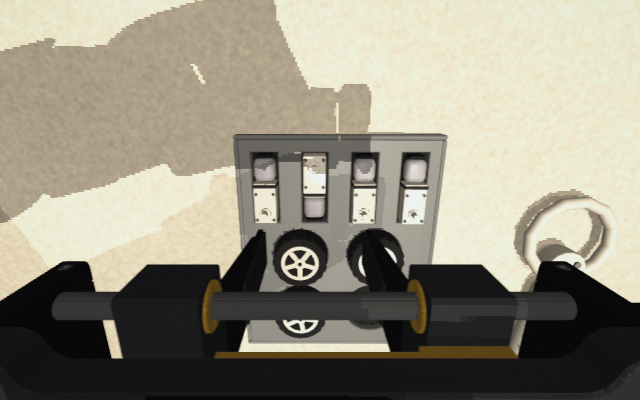

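The motor is seated at (314,187), level with its neighbours (top 21.5 mm for both). Now on to the wheel bin.

>>> {"name": "arm_command", "arguments": {
  "rows": [
    [[-0.2,0.005,0,0,0,0,0.6],[-0.45,0.01,0,0,0,0,0.6],[-0.72,0.018,0,0,0,0,0.6],[-1,0.018,0,0,0,0,0.6]]
  ]
}}

```text
t: 10.22
eef_pos: [511.1, 180.9, 336.0]
tcp_rot: [-3.139, 0.0, 1.598]
ft_force: [1.4, -0.6, -0.2]
opening: 0.796
grip_force: 0.0
```

>>> {"name": "arm_command", "arguments": {
  "rows": [
    [[-0.27,0.018,0,0,0,0,0.6],[-0.54,0.018,0,0,0,0,0.6],[-0.8,0.018,0,0,0,0,0.6],[-1,0.018,0,0,0,0,0.6]]
  ]
}}

```text
t: 10.55
eef_pos: [517.7, 29.6, 336.2]
tcp_rot: [-3.139, -0.0, 1.596]
ft_force: [0.5, 0.4, 1.0]
opening: 0.801
grip_force: 0.0
```

>>> {"name": "arm_command", "arguments": {
  "rows": [
    [[-0.27,0.018,0,0,0,0,0.6],[-0.54,0.018,0,0,0,0,0.6],[-0.8,0.018,0,0,0,0,0.6],[-1,0.018,0,0,0,0,0.6]]
  ]
}}

```text
t: 10.88
eef_pos: [524.3, -120.4, 336.2]
tcp_rot: [-3.139, -0.001, 1.596]
ft_force: [0.3, 1.1, 0.0]
opening: 0.801
grip_force: 0.0
```

>>> {"name": "arm_command", "arguments": {
  "rows": [
    [[-0.27,0.018,0,0,0,0,0.6],[-0.54,0.018,0,0,0,0,0.6],[-0.8,0.018,0,0,0,0,0.6],[-1,0.018,0,0,0,0,0.6],[-1,0.018,0,0,0,0,0.6],[-1,0.018,0,0,0,0,0.6],[-1,0.018,0,0,0,0,0.6],[-1,0.018,0,0,0,0,0.6]]
  ]
}}

```text
t: 11.55
eef_pos: [531.3, -266.5, 336.8]
tcp_rot: [-3.14, -0.001, 1.598]
ft_force: [-0.5, 0.3, -0.5]
opening: 0.801
grip_force: 0.0
```

```bash
python3 - <<'E'
from h import *
for i in range(4): p,d=read_camera("wrist")
r=[-1,.018,0,0,0,0]
ledger(r,r,r,r)
C=cam("wrist",cdict());P=cloud(C,d);X,Y,Z=[P[...,i] for i in range(3)]
np.savez("pics/w6.npz",p=p,d=d);cv2.imwrite("pics/w6.png",p[:,:,::-1])
# wheels by height above the bin floor, hub by brightness
g=p.max(2)
m=(X>420)&(X<650)&(Y>-345)&(Y<-215)&(Z>10)&(Z<45)&((p.max(2).astype(int)-p.min(2))<60)
k,l,st,ce=cv2.connectedComponentsWithStats(m.astype(np.uint8))
for i in range(1,k):
    if st[i,4]>80:
        q=P[l==i];top=q[q[:,2]>np.percentile(q[:,2],60)-3]
        print(ce[i].round(1),st[i],np.percentile(q[:,2],[5,50,90,99]).round(1),cv2.minEnclosingCircle(top[:,:2].astype(np.float32)))
        h=(l==i)&(p.min(2)>120);cs=max(cv2.findContours(h.astype(np.uint8),0,1)[0],key=cv2.contourArea)
        print(" hub",cv2.minEnclosingCircle(cs),np.median(Z[h]),cv2.minEnclosingCircle(P[h][:,:2].astype(np.float32)))
cmv(531,-272,250,1.597)
E
```

```text
[312.4 194.7] [ 284  165   58   59 2610] [23.4 28.9 30.2 31.1] ((529.9465942382812, -273.2950439453125), 28.43854331970215)
 hub ((312.5975646972656, 197.68292236328125), 20.404998779296875) 29.49313008365698 ((530.39501953125, -273.9552917480469), 19.823101043701172)
[384.7 215.2] [ 364  196   42   40 1207] [14.9 20.8 22.1 23.1] ((605.200439453125, -295.5785827636719), 20.87251091003418)
 hub ((386.4230651855469, 218.85897827148438), 12.60633373260498) 21.642370063461158 ((605.8409423828125, -296.392578125), 13.1030855178833)
cmd [ 531.24 -267.91  337.56] [3.1416 0.     1.5968] meas [ 531.4 -266.7  337.6] [ 3.142 -0.     1.598] open 0.799 F [ 0.7 -0.3 -0. ] t 11.75
rows turn 0.0 trans 2.1
leg 0 [-0.027 -0.002  0.584] [-0. -0. -0.]
```

View pics/w6.png

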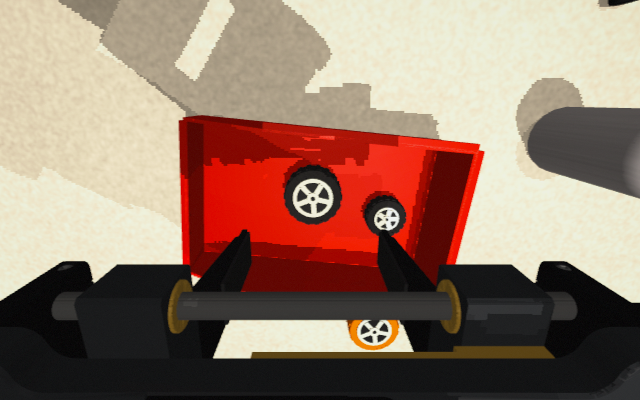

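The drive wheel is at (313,197), 28 mm radius with its top at 29 mm. The castor is at (386,218), clear of the +x finger at a 70 mm opening. The flask at (600,150) is well out of the way.

>>> {"name": "arm_command", "arguments": {
  "rows": [
    [[-0.035,-0.009,0.2,0,0,0,0.46],[-0.035,-0.009,0.4,0,0,0,0.46],[-0.035,-0.009,0.6,0,0,0,0.46],[-0.035,-0.009,0.75,0,0,0,0.46],[-0.035,-0.009,0.85,0,0,0,0.46],[-0.035,-0.009,0.9,0,0,0,0.46],[-0.035,-0.009,0.9,0,0,0,0.46],[-0.035,-0.009,0.9,0,0,0,0.46]]
  ]
}}

```text
t: 12.42
eef_pos: [530.3, -272.7, 203.0]
tcp_rot: [3.141, 0.0, 1.597]
ft_force: [0.7, -0.3, -0.2]
opening: 0.733
grip_force: 0.0
```

>>> {"name": "arm_command", "arguments": {
  "rows": [
    [[0,0,0,0,0,0,0.2],[0,0,0,0,0,0,0.1],[0,0,0,0,0,0,0],[0,0,0,0,0,0,-0.5],[0,0,0,0,0,0,-1],[0,0,0,0,0,0,-1],[0,0,0,0,0,0,-1]]
  ]
}}

```text
t: 13.0
eef_pos: [530.2, -272.9, 203.5]
tcp_rot: [3.14, 0.001, 1.597]
ft_force: [-0.6, 0.1, 7.0]
opening: 0.584
grip_force: 30.0
```

>>> {"name": "arm_command", "arguments": {
  "rows": [
    [[0,0,-0.15,0,0,0,-1],[0,0,-0.35,0,0,0,-1],[0,0,-0.6,0,0,0,-1],[0,0,-0.8,0,0,0,-1],[0,0,-0.9,0,0,0,-1],[0,0,-0.9,0,0,0,-1]]
  ]
}}

```text
t: 13.5
eef_pos: [530.2, -272.9, 341.5]
tcp_rot: [3.136, 0.004, 1.597]
ft_force: [-0.1, 0.4, 0.3]
opening: 0.584
grip_force: 30.0
```

>>> {"name": "arm_command", "arguments": {
  "rows": [
    [[0.15,0.02,0,0,0,0,-1],[0.38,0.05,0,0,0,0,-1],[0.62,0.09,0,0,0,0,-1],[0.863,0.12,0,0,0,0,-1]]
  ]
}}

```text
t: 13.83
eef_pos: [544.4, -141.8, 336.5]
tcp_rot: [-3.141, -0.001, 1.596]
ft_force: [0.7, 0.5, 0.0]
opening: 0.585
grip_force: 30.0
```

>>> {"name": "arm_command", "arguments": {
  "rows": [
    [[0.24,0.03,0,0,0,0,-1],[0.46,0.06,0,0,0,0,-1],[0.68,0.09,0,0,0,0,-1],[0.863,0.12,0,0,0,0,-1]]
  ]
}}

```text
t: 14.17
eef_pos: [558.9, -11.0, 336.6]
tcp_rot: [-3.14, -0.0, 1.597]
ft_force: [-0.1, 0.2, -1.1]
opening: 0.583
grip_force: 30.0
```

>>> {"name": "arm_command", "arguments": {
  "rows": [
    [[0.24,0.03,0,0,0,0,-1],[0.46,0.06,0,0,0,0,-1],[0.65,0.09,0,0,0,0,-1],[0.8,0.11,0,0,0,0,-1],[0.863,0.12,0,0,0,0,-1],[0.863,0.12,0,0,0,0,-1],[0.863,0.12,0,0,0,0,-1],[0.863,0.12,0,0,0,0,-1],[0.863,0.12,0,0,0,0,-1]]
  ]
}}

```text
t: 14.92
eef_pos: [573.9, 115.5, 337.4]
tcp_rot: [-3.141, 0.0, 1.595]
ft_force: [0.1, 0.0, -0.3]
opening: 0.578
grip_force: 30.0
```

```bash
python3 - <<'E'
from h import *
for i in range(5): p,d=read_camera("wrist")
r=[.863,.12,0,0,0,0];ledger([-.035,-.009,.9,0,0,0],[0,0,-.9,0,0,0],r,r,r)
c=cdict();C=cam("wrist",c);P=cloud(C,d);np.savez("pics/w7.npz",p=p,d=d);cv2.imwrite("pics/w7.png",p[:,:,::-1])
u=proj(C,np.array([574,190,11.]))[0];print(u)
for t in(45,60,75):
    k,rr=blob(p,C,u,42,11,t);q=plane(C,k,11)[:,:2].astype(np.float32);print(t,rr,cv2.minEnclosingCircle(q),cv2.fitEllipse(q)[:2])
Q=Ro.from_euler("xyz",c["tcp_rot"]).inv().apply((P-c["eef_pos"]).reshape(-1,3)).reshape(P.shape)
m=(np.hypot(Q[...,0],Q[...,1])<32)&(Q[...,2]>170)&(Q[...,2]<177.5);q=Q[m]
print("held",len(q),np.percentile(q[:,2],[5,50,95]),q.min(0),q.max(0))
h=m&(p.min(2)>120);q=Q[h];print("hub",cv2.minEnclosingCircle(q[:,:2].astype(np.float32)),np.median(q[:,2]))
# seated wheel 3 as a height reference
X,Y,Z=[P[...,i] for i in range(3)]
for x,y in((493.9,256.3),(573.9,258.4),(495.8,188.3)):
    h=(np.hypot(X-x,Y-y)<26)&(Z>22)&(Z<36)&(p.min(2)>120);print("seated",h.sum(),np.median(Z[h]),cv2.minEnclosingCircle(P[h][:,:2].astype(np.float32)))
cmv(573.8,190,214.5,1.597)
E
```

```text
[315.74436385 112.23832869]
45 ((573.4124145507812, 189.40011596679688), (56.60184097290039, 56.81199264526367), 3.1829545497894287) ((573.5504150390625, 189.56341552734375), 28.925613403320312) ((573.6639404296875, 189.46243286132812), (56.35420227050781, 56.65653610229492))
60 ((573.7518920898438, 189.40850830078125), (58.01549530029297, 56.66794204711914), 1.497423529624939) ((573.7492065429688, 189.762939453125), 29.685400009155273) ((573.6284790039062, 189.3858184814453), (57.159210205078125, 58.174652099609375))
75 ((573.5601196289062, 189.62911987304688), (58.56481170654297, 59.320457458496094), 46.37066650390625) ((573.7035522460938, 189.55662536621094), 30.04876136779785) ((573.6551513671875, 189.2650909423828), (58.19268798828125, 59.25906753540039))
held 6968 [173.09055712 174.63188495 176.20246985] [-20.6235729  -29.73841647 170.1314198 ] [ 29.6133373   29.63976986 177.49655766]
hub ((0.3085998594760895, 0.5570648312568665), 19.7954044342041) 174.14553452198845
seated 1149 29.30567823001138 ((491.7828674316406, 254.88070678710938), 19.43644905090332)
seated 1325 29.362254189068665 ((572.1033935546875, 257.34912109375), 19.706201553344727)
seated 906 29.427737686022823 ((493.29400634765625, 187.70936584472656), 19.390836715698242)
cmd [573.92 116.43 337.56] [3.1416 0.     1.5968] meas [573.9 116.2 337.6] [ 3.142 -0.     1.596] open 0.584 F [0.7 0.4 0.7] t 15.1667
rows turn 0.0 trans 3.4
leg 0 [0.49  0.012 0.82 ] [-0. -0. -0.]
```

View pics/w7.png

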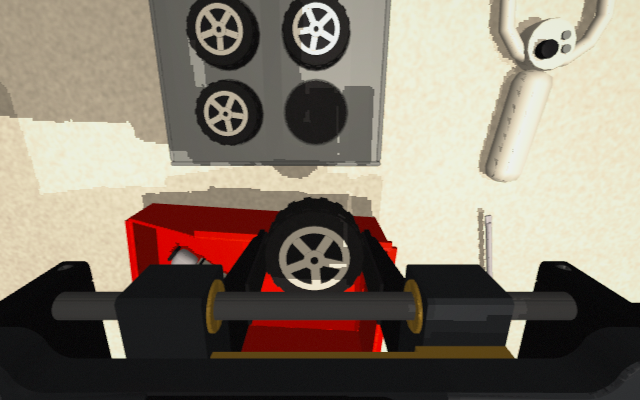

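The empty round recess is at (316,112), and the held wheel is level in the fingers at (313,258). Pocket and held hub now agree to within about 0.5 mm, so I move over the pocket.

>>> {"name": "arm_command", "arguments": {
  "rows": [
    [[0.12,0.003,0.1,0,0,0,-1],[0.28,0.006,0.3,0,0,0,-1],[0.42,0.009,0.5,0,0,0,-1],[0.486,0.009,0.68,0,0,0,-1],[0.486,0.009,0.77,0,0,0,-1],[0.486,0.009,0.81,0,0,0,-1],[0.486,0.009,0.82,0,0,0,-1],[0.486,0.009,0.82,0,0,0,-1],[0.486,0.009,0.82,0,0,0,-1],[0.486,0.009,0.82,0,0,0,-1]]
  ]
}}

```text
t: 16.0
eef_pos: [573.7, 189.4, 215.8]
tcp_rot: [3.14, -0.0, 1.596]
ft_force: [-0.3, 0.0, -1.5]
opening: 0.581
grip_force: 30.0
```

>>> {"name": "arm_command", "arguments": {
  "rows": [
    [[0,0,0,0,0,0,-1],[0,0,0.01,0,0,0,-1],[0,0,0.02,0,0,0,-1],[0,0,0.03,0,0,0,-1],[0,0,0.04,0,0,0,-1],[0,0,0.05,0,0,0,-1],[0,0,0.05,0,0,0,-1]]
  ]
}}

```text
t: 16.58
eef_pos: [573.3, 189.7, 206.6]
tcp_rot: [-3.141, 0.0, 1.597]
ft_force: [-0.5, 0.2, -1.3]
opening: 0.578
grip_force: 30.0
```

No contact below deck level, so the wheel has entered the recess.

>>> {"name": "arm_command", "arguments": {
  "rows": [
    [[0,0,0.01,0,0,0,-1],[0,0,0.02,0,0,0,-1],[0,0,0.026,0,0,0,-1],[0,0,0.03,0,0,0,-1],[0,0,0.03,0,0,0,-1],[0,0,0.03,0,0,0,-1]]
  ]
}}

```text
t: 17.08
eef_pos: [573.3, 189.7, 203.5]
tcp_rot: [3.141, -0.0, 1.597]
ft_force: [-3.4, -1.1, 12.3]
opening: 0.579
grip_force: 30.0
```

>>> {"name": "arm_command", "arguments": {
  "rows": [
    [[0,0,0,0,0,0,0.25],[0,0,0,0,0,0,0.34],[0,0,0,0,0,0,0.34],[0,0,0,0,0,0,0.34],[0,0,-0.05,0,0,0,0.34],[0,0,-0.2,0,0,0,0.34],[0,0,-0.45,0,0,0,0.34],[0,0,-0.7,0,0,0,0.34],[0,0,-0.9,0,0,0,0.34],[0,0,-0.9,0,0,0,0.34]]
  ]
}}

```text
t: 17.92
eef_pos: [573.9, 189.9, 344.0]
tcp_rot: [3.132, -0.002, 1.597]
ft_force: [-0.2, 0.8, -0.4]
opening: 0.675
grip_force: 0.0
```

>>> {"name": "arm_command", "arguments": {
  "rows": [
    [[-0.25,0,0,0,0,0,0.34],[-0.3,0,0,0,0,0,0.34],[-0.3,0,0,0,0,0,0.34],[-0.3,0,0,0,0,0,0.34],[-0.3,0,0,0,0,0,0.34]]
  ]
}}

```text
t: 18.33
eef_pos: [574.6, 145.2, 337.3]
tcp_rot: [-3.141, -0.0, 1.597]
ft_force: [-0.1, 0.5, 0.7]
opening: 0.672
grip_force: 0.0
```

```bash
python3 - <<'E'
from h import *
for i in range(5): p,d=read_camera("wrist")
ledger([.486,.009,.82,0,0,0],[0,0,.05,0,0,0],[0,0,.03,0,0,0],[0,0,-.9,0,0,0],[-.3,0,0,0,0,0])
c=cdict();C=cam("wrist",c);P=cloud(C,d);X,Y,Z=[P[...,i] for i in range(3)];cv2.imwrite("pics/w8.png",p[:,:,::-1])
for x,y in((493.9,256.3),(573.9,258.4),(495.8,188.3),(573.8,189.6)):
    h=(np.hypot(X-x,Y-y)<26)&(Z>18)&(Z<40)&(p.min(2)>120);print("wheel",h.sum(),np.percentile(Z[h],[5,50,95]).round(1),cv2.minEnclosingCircle(P[h][:,:2].astype(np.float32)))
print(c["eef_pos"],state()["eef_pos"],state()["opening"])
E
```

```text
wheel 1042 [28.2 29.6 31.1] ((492.0936279296875, 253.6248016357422), 19.446203231811523)
wheel 1210 [28.3 29.6 31. ] ((572.5419311523438, 255.97840881347656), 19.67934799194336)
wheel 813 [28.5 29.7 31.1] ((493.57696533203125, 186.27101135253906), 19.417797088623047)
wheel 836 [28.3 29.7 31.1] ((573.6514282226562, 189.6376190185547), 19.320043563842773)
[574.54705626 144.35643452 337.561     ] [574.48059585 145.276901   337.34115686] 0.6675283050449812
```

View pics/w8.png

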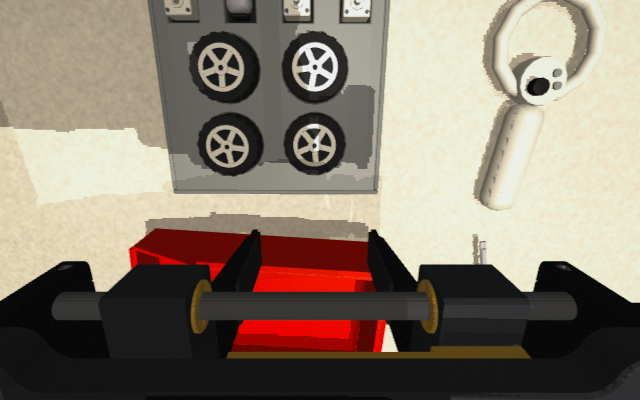

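The placed wheel at (315,146) stands at the same height (29.7 mm) as the seated ones and lies flat. All eight recesses are full, so I'm handing in.

```bash
python3 -c "
from cell import *
print(job_done())"
```

```text
the job is handed in; nothing more can be done
None
```

The job is handed in at about 18.6 s: the missing drive wheel and gear motor are seated level with their neighbours, the castor and left-over motor were not touched, and no verdict was returned.

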